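# Turn the bracket in the loading rig and hold the spring slide on the line

## Task

The short leg of the bent bracket has been tested; now turn the bracket a quarter turn so that it stands on the rig with the outer face of its long leg towards the fence, in front of the nose, and let go of it. Then push the spring slide by its upright handle until its pointer is on the long line (50 mm of travel), so that the nose presses the long leg flat against the fence, and finish while still holding the slide there: it springs back if released. Leave the brass weight, the blue block and the binder where they are.

Things in the scene. Friction and masses are not known exactly. Their poses are not given: they have to be found in the camera images.
- rig: Fixed rig: grey deck 170 (x) x 235 (y) mm, y -110 to +125, its top (bracket stands on it) 10 mm above the bench. Origin at bench level on the slide's centre line, z up. The slide is pushed along +y to the fence. Back stop 50 mm wide, 40 mm high at y = -100. White scale on the deck at x = +66 mm, fine lines every 10 mm of travel; the one long thick line is 50 mm.
- fence (a point): Point at rig (0, 100, 10) mm on the fence's working face (looks to -y), mid-length, at deck height; axes parallel to the rig's. The fence is a dark steel bar 130 mm long along x, 16 mm thick towards +y, its top 40 mm above the bench.
- slide (a joint): Slide travel along the rig's +y in m: 0 at rest, end stop 0.060, long line 0.050. Return spring: 2 N at rest, 6 N at 0.050 (80 N/m). With a bracket leg flat against the fence the nose meets it at 0.040; from there the nose spring adds 1.2 N plus 600 N/m: about 13 N in all at 0.050.
- handle (a point): Top centre of the slide's upright round aluminium handle, 18 mm diameter, bare from 48 to 120 mm above the bench; moves with the slide; at rest at rig (0, -22, 120) mm. It stands on a black carriage 36 (x) x 45 (y) mm, top 48 mm above the bench. A thin black pointer sticks out of the carriage to +x in line with the handle's axis.
- nose: Sprung rubber-faced nose of the slide on a 10 mm rod: pad 20 mm wide (x), 8 mm long (y), 19 to 37 mm above the bench. Origin at the centre of its front face; at rest at rig (0, 52, 28) mm, 48 mm from the fence. Moves with the slide; its own spring (600 N/m) lets it be pushed back up to 20 mm.
- bracket: Loose bent aluminium bracket on edge, an L from above, 8 mm thick, 65 mm tall, ~0.16 kg. Origin: bottom of the long leg's OUTER face, mid-length. Long leg x -35 to 35, y -8 to 0 mm, outer face looks to +y. Short leg x -35 to -27, y -50 to 0, outer face looks to -x, at the start towards the fence. When done: axes parallel to the rig's, origin at the fence face.
- leg_end (a point): Bottom of the free end of the bracket's long leg, at bracket (35, -4, 0) mm.
- weight: Bystander: brass knob weight, 36 mm diameter, 50 mm tall, beyond the handle end of the rig. Origin at the centre of its underside.
- block: Bystander: stepped blue plastic block 30 x 50 mm, 45 mm tall, on the bench beside the rig, on the robot's side. Origin at the centre of its underside.
- binder: Bystander: green ring binder lying flat, 290 x 320 mm, 60 mm thick, at the robot's right. Origin at the centre of its underside.
There are look-alikes about, which are no part of the job. Of the things shaped like the bracket, the aluminium one is meant.

How it is judged:
On the way:
1. the bracket stands on the deck turned (within 20 degrees), long leg between nose and fence, let go, before the slide is pushed (slide under 10 mm) (angle between the y axis of bracket and the y axis of fence, either way round below 0.35 rad and y of bracket in the frame of fence between -0.04 and 0.003 m and x of bracket in the frame of fence between -0.03 and 0.026 m and x of leg_end in the frame of fence above 0 m and angle between bracket's own z axis and vertical below 0.06 rad and height (world z) of bracket between 0.007 and 0.014 m and contact force between each of the fingers, the arm and bracket below 0.3 N and value of joint slide below 0.01 m), for 0.2 s.
At the end, for the whole second after the job is handed in: Slide held at 46 to 54 mm of travel at the finish; bracket upright on the deck, let go, long leg's outer face within 2.5 mm and 0.05 rad of the fence, its middle within 26 mm (+x) or 30 mm (-x) of the fence's middle; nose presses it with 3 to 14 N; bracket at rest (angle between the y axis of bracket and the y axis of fence, either way round below 0.05 rad and y of bracket in the frame of fence between -0.0025 and 0.003 m and x of bracket in the frame of fence between -0.03 and 0.026 m and x of leg_end in the frame of fence above 0 m and angle between bracket's own z axis and vertical below 0.06 rad and height (world z) of bracket between 0.007 and 0.014 m and contact force between each of the fingers, the arm and bracket below 0.3 N and value of joint slide between 0.046 and 0.054 m and contact force between nose and bracket between 3 and 14 N and linear speed of bracket below 0.01 m/s); the arm keeps its last pose, push and grip.
It fails at once if the brass weight is moved by more than 20 mm (distance of weight from where it was at the start of the episode above 0.02 m).
It fails at once if the blue block is moved by more than 20 mm (distance of block from where it was at the start of the episode above 0.02 m).
It fails at once if the binder is moved by more than 20 mm (distance of binder from where it was at the start of the episode above 0.02 m).
It also fails if it takes over 48 s, if anything falls off the work surface, if the arm or the gripper's body presses on something with over 40 N, if the wrist force passes 120 N, or if a joint passes its speed limit or range.

## Robot

A 6-joint arm with a two-finger parallel gripper is mounted at the origin on the work surface. World frame = base frame: x ahead of the robot, y to its left, z up, the work surface at z = 0. Lengths are in m, angles in rad, forces in N, time in s.
With the tool pointing down it reaches from about 0.25 to 0.775 m from the base axis. Payload 4 kg.
Tool frame: the origin (TCP) lies on the centre line of the jaws, within the pads' length; the fingertips stand 22 mm ahead of it and the grasp point (between the pads) lies 3 mm ahead of it; z points along the fingers, y is the direction in which the jaws open and shut (so a half turn about z gives the same grasp; the last joint's range is limited). The gripper opens to 94 mm and grips with 3 to 60 N. Pads are 16 mm wide; open, the fingers measure 119 mm over their backs; the gripper's body (75 mm by 177 mm) begins 78 mm behind the grasp point.
Start: joints at [-1.362, 0.087, 1.371, -0, 1.684, -0.103], TCP at [0.169, -0.523, 0.228] pointing down, gripper open.
Joint ranges: [-3.1, 3.1], [-0.76, 2.03], [0.27, 2.55], [-1.08, 4.22], [0.17, 2.65], [-2.57, 2.57]. Speed limits (rad/s): [2.79, 2.79, 3.14, 3.14, 3.14, 3.14].

## Interface

Orientations are given as [roll, pitch, yaw] about the fixed x, y, z axes, in that order (R = Rz(yaw) Ry(pitch) Rx(roll)).
In Python, from bench import robot gives the robot as it stands. The module is installed in compiled form; this text tells all that it offers.
- The arm moves only by the shell command python3 -m inch 'ROWS'. ROWS is JSON, a list of rows, each an object with "linear": the shift along the world's x, y, z scaled (see below), a list of three; "twist": the turn about the world's z scaled (see below); "gripper": the opening, from 0 (shut) to 1 (fully open). In form: [{"linear": [x, y, z], "twist": twist, "gripper": gripper}, ...]. A call has 1 to 10 rows; each row is the pose to reach, as a shift and turn from the pose commanded when the call began; what a row does not reach only later rows make up. The controller multiplies each number of a shift by 0.1 m and each number of a turn by 60 degrees. A row lasts 1/12 s, in which the tool goes at most 41.7 mm and 7.16 degrees, less where a joint would pass 70% of its speed; a pose out of reach is approached as far as the arm can. A call with a number of a shift or a turn outside -1 to 1 is refused whole. A call with a gripper value outside its range is refused whole. The fingers move at their own pace and stop on an object; the grip force is fixed at half the most. Time passes only in rows, so rows that repeat a pose let the fingers close. It gives the time, the measured TCP pose, the force and the opening at its end, in the units of the state.
- robot.get_obs(): the state, without advancing time (a new reading comes with each control period).
- robot.snapshot(name): name is "scene" or "top" or "wrist"; returns a dict with "image" (384x512x3 uint8, red, green, blue), "depth" (384x512 float32, m along the optical axis (not along the pixel's ray), 0 where there is no reading), "mtx" (3x3 intrinsics, pixels), "rvec" (rotation vector, rad) and "tvec" (3), from world to camera coordinates, as OpenCV has them; the wrist camera has in their place "hand_eye" (4x4, takes a point from camera to tool coordinates, whose origin is the TCP and whose axes are the flange's). Camera axes: x right, y down, z forward; pixel columns grow to the right and rows downward; lengths in m; the calibration is good to about 2 mm. A picture is of the moment at which its call begins: read the wrist's pose just before it.
- robot.close_job(): hands the job in, once; it reports no verdict.
The state is a dict: "time": time; "joint_positions": joint angles; "qvel": joint speeds; "joint_torque": joint torques, N m; "tool_pos": TCP position; "ee_rot": TCP orientation; "wrist_force": force on the tool from outside, world axes, zero at the start; "wrist_torque": the same for the moment, N m; "width": finger opening in m.
Only numpy, scipy, OpenCV 4.12 (cv2) and the standard library are available. Lean on these libraries where they do the work, as an engineer would, in place of code of your own. Each camera call takes 0.05 s, during which the arm holds its last target.

## Working session

There is one attempt and no reset: what is moved stays moved. The work goes in short steps, Python scripts to look and compute and a shell command to move; the robot and the scene stay as the last step left them, time stands still between calls to the robot, and variables do not carry over. Pictures are saved under pics/ and viewed, and the job is handed in when it is done.

```bash
mkdir -p pics; cat > h.py <<'E'
import numpy as np, cv2, pickle
from bench import robot
def snap(n,tag):
    o=robot.get_obs(); s=robot.snapshot(n); s['obs']=o
    pickle.dump(s,open(f'pics/{tag}.pkl','wb'))
    cv2.imwrite(f'pics/{tag}.png',s['image'][:,:,::-1]); return s
def load(t): return pickle.load(open(f'pics/{t}.pkl','rb'))
def eul(r):
    from scipy.spatial.transform import Rotation as R
    return R.from_euler('xyz',r).as_matrix()
def cam(s):
    # returns R,C : world = R@cam + C
    if 'hand_eye' in s:
        T=np.eye(4);T[:3,:3]=eul(s['obs']['ee_rot']);T[:3,3]=s['obs']['tool_pos']
        M=T@np.array(s['hand_eye']); return M[:3,:3],M[:3,3]
    R=cv2.Rodrigues(np.array(s['rvec'],float))[0]; return R.T,-R.T@np.array(s['tvec'],float).ravel()
def ray(s,u,v):
    R,C=cam(s); d=R@np.linalg.inv(s['mtx'])@np.array([u,v,1.]); return C,d
def onz(s,u,v,z):
    C,d=ray(s,u,v); return C+d*(z-C[2])/d[2]
def dep(s):
    R,C=cam(s);h,w=s['depth'].shape;u,v=np.meshgrid(np.arange(w),np.arange(h))
    p=np.stack([u,v,np.ones_like(u)],-1)@np.linalg.inv(s['mtx']).T*s['depth'][...,None]
    return p@R.T+C
def proj(s,P):
    R,C=cam(s);q=s['mtx']@(R.T@(np.asarray(P,float)-C)); return q[:2]/q[2]
def crop(s,x0,y0,x1,y1,k,name):
    im=s['image'][y0:y1,x0:x1,::-1]; cv2.imwrite(f'pics/{name}.png',cv2.resize(im,None,fx=k,fy=k,interpolation=cv2.INTER_CUBIC))
E
python3 - <<'E'
from h import *
snap('scene','s0');s=snap('top','t0');snap('wrist','w0')
print(robot.get_obs())
E
```

```text
{'time': 0.15, 'joint_positions': array([-1.36210140e+00,  8.77833247e-02,  1.37189436e+00, -3.16599981e-05,
        1.68361143e+00, -1.03079402e-01]), 'qvel': array([-0.00048365, -0.00287635, -0.00543307,  0.00129026,  0.00105723,
       -0.0005956 ]), 'joint_torque': array([ 1.44402031e-03, -3.40642941e+01, -3.02793324e+01,  7.18425005e-02,
        3.04767571e-02, -1.16967085e-04]), 'tool_pos': array([ 0.168627  , -0.52310435,  0.22658054]), 'ee_rot': array([-3.13990197e+00, -1.43262035e-04,  3.11770668e-01]), 'wrist_force': array([0.16212245, 0.45091811, 0.18977163]), 'wrist_torque': array([-0.03508478, -0.02903131,  0.03785957]), 'width': 0.09413096784248194}
```

View pics/s0.png

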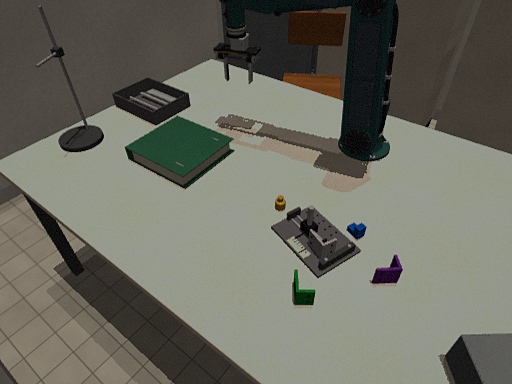

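View pics/t0.png

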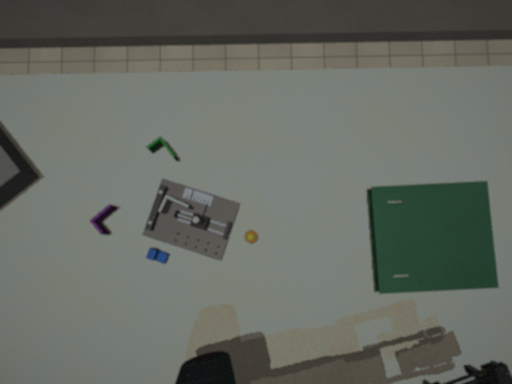

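View pics/w0.png

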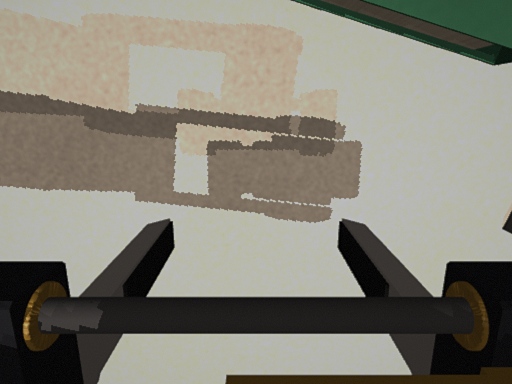

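The scene view has the rig at about (315,238). There are three L-shapes in the top view: green (163,148), purple (104,219) and grey on the rig (172,203). The last should be the aluminium one, so I'm confirming it in a crop.

```bash
python3 - <<'E'
from h import *
s=load('t0');crop(s,135,170,260,270,6,'t0c')
a=load('s0');crop(a,260,185,370,280,7,'s0c')
P=dep(s)
for n,(u,v) in dict(weight=(251,237),rigc=(190,220),block=(157,256),binder=(430,240),bench=(300,200)).items(): print(n,P[v,u],onz(s,u,v,0.01))
E
```

```text
weight [ 0.50404637 -0.07411035  0.04753821] [ 0.50520425 -0.07316056  0.01      ]
rigc [0.55518504 0.09553374 0.02976105] [0.55656442 0.09860841 0.01      ]
block [0.45733099 0.18919608 0.01954702] [0.45727841 0.19135315 0.01      ]
binder [ 0.48601679 -0.5598427   0.05821448] [ 0.48683208 -0.57705096  0.01      ]
bench [ 0.6090893  -0.2155497  -0.00614342] [ 0.60734068 -0.21423073  0.01      ]
```

View pics/t0c.png

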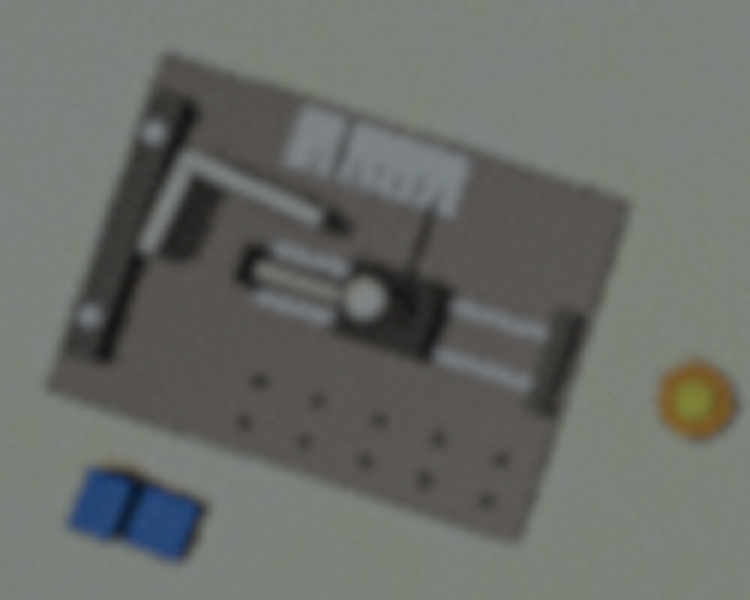

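View pics/s0c.png

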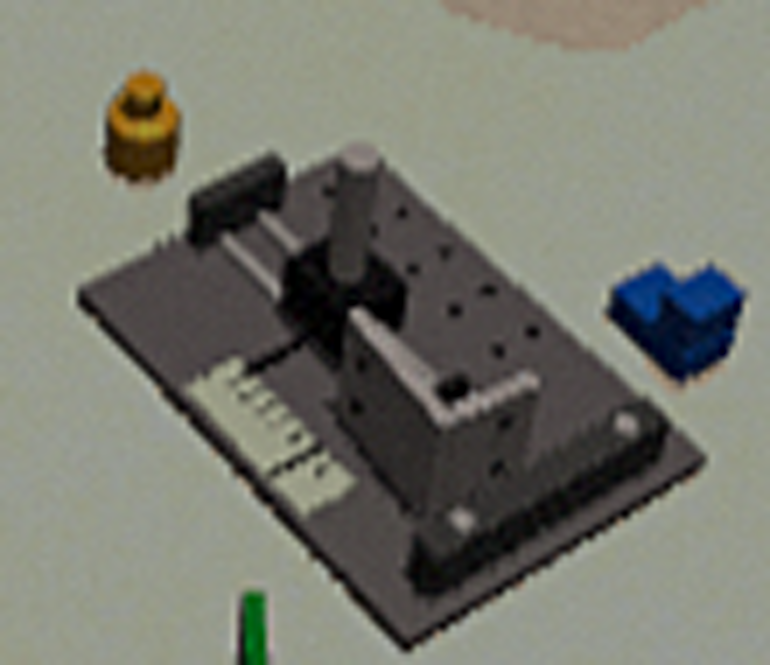

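The grey L at top-view (172,203) is bare metal. It stands on the deck with its short leg at the fence and its long leg towards +x. The other two are painted and on the bench, so this is the one meant. Next I'll get a rough rig pose and a wrist-camera view.

```bash
python3 - <<'E'
from h import *
s=load('t0')
c=[onz(s,135+(x-2.5)/6,170+(y-2.5)/6,0.01) for x,y in [(168,52),(632,203),(520,545),(48,392)]]
A,B,C,D=c;print(np.round(c,4))
print([np.linalg.norm(c[i]-c[(i+1)%4]) for i in range(4)])
ydir=(A-B+D-C);ydir/=np.linalg.norm(ydir);xd=(A-D+B-C);xd/=np.linalg.norm(xd)
ctr=np.mean(c,0);yaw=np.arctan2(-ydir[0],ydir[1]);print('yaw',np.degrees(yaw),np.degrees(np.arctan2(xd[1],xd[0])))
o=ctr-7.5e-3*ydir;print('rig origin',o)
w=load('w0');print(w['hand_eye']);
E
```

```text
[[ 0.6776  0.1767  0.01  ]
 [ 0.6009 -0.0433  0.01  ]
 [ 0.4414  0.0113  0.01  ]
 [ 0.5171  0.2323  0.01  ]]
[np.float64(0.23297427950595026), np.float64(0.168579720649836), np.float64(0.23364629692622862), np.float64(0.16987949652288692)]
yaw -19.052559313354138 -18.997171954542264
rig origin [0.55682205 0.08718132 0.01      ]
[[ 2.62154485e-04 -9.69420833e-01 -2.45404116e-01  7.13665289e-02]
 [ 9.99999742e-01  8.99563304e-05  7.12901150e-04  4.41292192e-04]
 [-6.69025573e-04 -2.45404239e-01  9.69420606e-01 -1.56997650e-01]
 [ 0.00000000e+00  0.00000000e+00  0.00000000e+00  1.00000000e+00]]
```

```bash
python3 -m inch '[{"linear":[0.2,0.32,0],"twist":0.042,"gripper":1},{"linear":[0.41,0.64,0],"twist":0.084,"gripper":1},{"linear":[0.61,0.96,0],"twist":0.126,"gripper":1}]'
python3 -m inch '[{"linear":[0.2,0.32,0],"twist":0.042,"gripper":1},{"linear":[0.41,0.64,0],"twist":0.084,"gripper":1},{"linear":[0.61,0.96,0],"twist":0.126,"gripper":1}]'
python3 -m inch '[{"linear":[0.2,0.32,0],"twist":0.042,"gripper":1},{"linear":[0.41,0.64,0],"twist":0.084,"gripper":1},{"linear":[0.61,0.96,0],"twist":0.126,"gripper":1}]'
python3 -m inch '[{"linear":[0.2,0.32,0],"twist":0.042,"gripper":1},{"linear":[0.41,0.64,0],"twist":0.084,"gripper":1},{"linear":[0.61,0.96,0],"twist":0.126,"gripper":1}]'
```

```text
time: 0.4
tool_pos: [0.2299, -0.4264, 0.2266]
ee_rot: [-3.14, -0.0, 0.444]
wrist_force: [0.7, 0.2, 0.3]
width: 0.094
time: 0.65
tool_pos: [0.2912, -0.3297, 0.2272]
ee_rot: [-3.141, -0.0, 0.577]
wrist_force: [-0.0, 0.4, -0.9]
width: 0.094
time: 0.9
tool_pos: [0.3522, -0.2337, 0.2273]
ee_rot: [3.141, -0.0, 0.709]
wrist_force: [0.6, -0.3, 0.3]
width: 0.0939
time: 1.15
tool_pos: [0.4132, -0.1376, 0.2274]
ee_rot: [3.141, -0.0, 0.842]
wrist_force: [-0.7, 0.1, 0.4]
width: 0.094
```

```bash
python3 -m inch '[{"linear":[0.2,0.32,0],"twist":0.042,"gripper":1},{"linear":[0.41,0.64,0],"twist":0.084,"gripper":1},{"linear":[0.61,0.96,0],"twist":0.126,"gripper":1}]'
python3 -m inch '[{"linear":[0.2,0.32,0],"twist":0.042,"gripper":1},{"linear":[0.41,0.64,0],"twist":0.084,"gripper":1},{"linear":[0.61,0.96,0],"twist":0.126,"gripper":1}]'
python3 -m inch '[{"linear":[0.2,0.32,0],"twist":0.042,"gripper":1},{"linear":[0.41,0.64,0],"twist":0.084,"gripper":1},{"linear":[0.61,0.93,0],"twist":0.126,"gripper":1},{"linear":[0.61,0.93,0],"twist":0.126,"gripper":1}]'
python3 - <<'E'
from h import *
w=snap('wrist','w1');print(w['mtx'],w['obs']['tool_pos'],w['obs']['ee_rot'],w['obs']['joint_positions'])
E
```

```text
time: 1.4
tool_pos: [0.4742, -0.0416, 0.2273]
ee_rot: [3.141, 0.0, 0.974]
wrist_force: [0.4, -1.0, 0.1]
width: 0.0938
time: 1.65
tool_pos: [0.5353, 0.0544, 0.2271]
ee_rot: [-3.141, 0.0, 1.106]
wrist_force: [0.3, -0.7, 0.3]
width: 0.0936
time: 1.98
tool_pos: [0.5973, 0.1506, 0.2247]
ee_rot: [-3.139, -0.001, 1.242]
wrist_force: [-0.4, -0.8, 0.3]
width: 0.0941
[[334.51220094   0.         255.59709517]
 [  0.         334.51220094 190.58833262]
 [  0.           0.           1.        ]] [0.59732722 0.15061328 0.22474442] [-3.13869924e+00 -1.29903539e-03  1.24224955e+00] [0.1536518  0.23693615 1.20507681 0.00251413 1.7015404  0.48252203]
```

View pics/w1.png

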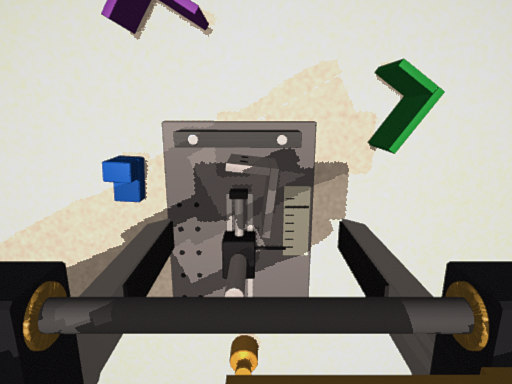

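The wrist view shows the rig upright with the fence bar at row 138 and its screws at (193,140) and (282,140). The bracket is around (255,190), the nose at (239,192) and the scale at (298,220). The bracket is in the arm's shadow, so I'll enlarge and brighten it.

```bash
python3 - <<'E'
from h import *
w=load('w1')
im=w['image'][110:310,150:330,::-1].astype(float)
im=np.clip(255*(im/255)**0.6,0,255).astype(np.uint8)
cv2.imwrite('pics/w1c.png',cv2.resize(im,None,fx=3,fy=3,interpolation=cv2.INTER_CUBIC))
P=dep(w)
th=np.radians(-19.03);o=np.array([.5568,.0872])
Rr=np.array([[np.cos(th),-np.sin(th)],[np.sin(th),np.cos(th)]])
q=P.copy();q[...,:2]=(P[...,:2]-o)@Rr
m=(q[...,2]>.06)&(q[...,2]<.09)&(np.abs(q[...,0])<.08)&(q[...,1]>0)&(q[...,1]<.11)&(w['depth']>0)
print(m.sum()); v,u=np.nonzero(m); print(u.min(),u.max(),v.min(),v.max())
b=np.zeros((384,512,3),np.uint8);b[m]=255
cv2.imwrite('pics/m1.png',cv2.resize(b[110:310,150:330],None,fx=3,fy=3))
x=q[m];print(np.median(x[:,2]),x.min(0),x.max(0))
d=q[...,2];print('deck',d[250,180],'fence',q[138,230],'bolts',q[140,193],q[140,282])
E
```

```text
1140
225 278 160 237
0.07453732552225192 [-0.01087082  0.01895003  0.06013013] [0.03890721 0.09319463 0.07717041]
deck 0.008014803678570603 fence [-0.00824168  0.11247552  0.04044508] bolts [-0.04563956  0.11039802  0.0413383 ] [0.04421392 0.11097723 0.04351736]
```

View pics/w1c.png

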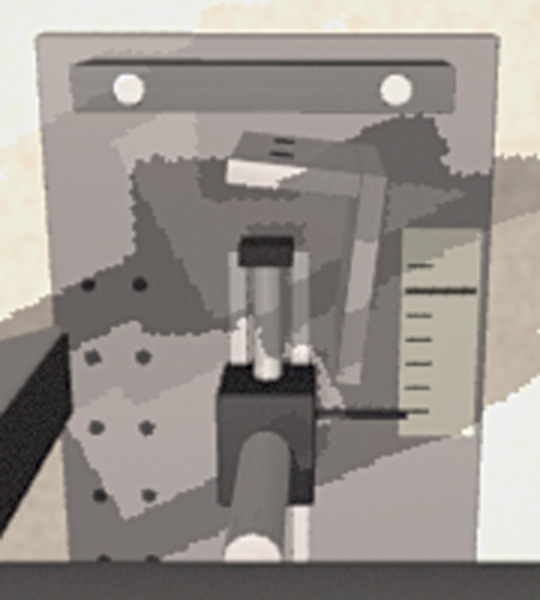

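View pics/m1.png

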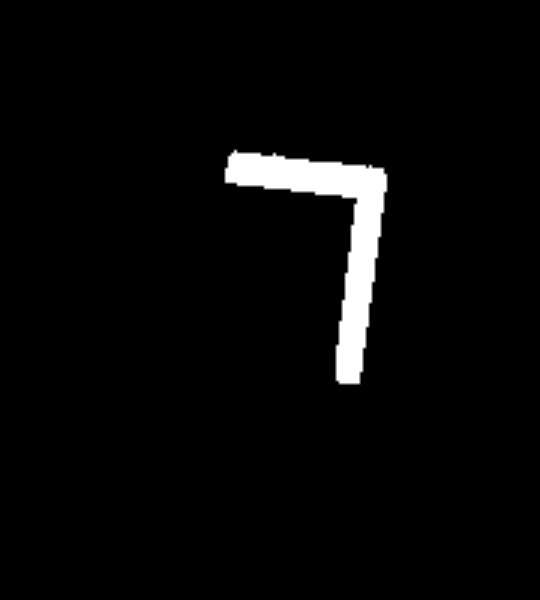

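```bash
cat >> h.py <<'E'
th=np.radians(-19.03);o=np.array([.5568,.0872])
Rr=np.array([[np.cos(th),-np.sin(th)],[np.sin(th),np.cos(th)]])
def rig(P):
    q=np.array(P,float);q[...,:2]=(q[...,:2]-o)@Rr;return q
def unrig(q): return o+Rr@np.asarray(q)[:2]
E
python3 - <<'E'
from h import *
w=load('w1');q=rig(dep(w))
C=lambda x,y:(150+(x-1)/3,110+(y-1)/3)
for n,p,z in [('deck TL',(38,36),.01),('deck TR',(498,38),.01),('fence frontL',(72,110),.04),('fence frontR',(455,112),.04),('fbackL',(70,64),.04),('fbackR',(455,64),.04),('bolt',(128,89),.042),('bolt',(396,89),.042),('longline',(440,291),.0105),('pointer',(330,413),.03),('zero?',(418,412),.0105),('noseL',(240,238),.037),('noseR',(293,238),.037),('handle',(252,549),.12),
 ('br outer corner',(386,178),.075),('short end outer',(230,157),.075),('short end in',(227,184),.075),('long end out',(361,384),.075),('long end in',(337,384),.075),('in corner',(359,197),.075)]:
    u,v=C(*p);print(n,np.round(rig(onz(w,u,v,z))*1000,1), np.round(q[int(round(v)),int(round(u))]*1000,1))
m=(q[...,2]>.068)&(q[...,2]<.082)&(np.abs(q[...,0])<.08)&(q[...,1]>.01)&(q[...,1]<.08)&(w['depth']>0)
v,u=np.nonzero(m);k=(v>180)&(v<232)
pts=np.array([rig(onz(w,a,b,.075))[:2] for a,b in zip(u[k],v[k])])
c=pts.mean(0);U,S,V=np.linalg.svd(pts-c);d=V[0]*np.sign(V[0][1]);print('long leg c',c,'angle of leg from y_r deg',np.degrees(np.arctan2(-d[0],d[1])))
k=(u<262)&(v<185)
m2=(q[...,2]>.068)&(q[...,2]<.082)&(np.abs(q[...,0])<.08)&(q[...,1]>.01)&(q[...,1]<.11)&(w['depth']>0)
v,u=np.nonzero(m2);k=(u<262)&(u>228)
pts=np.array([rig(onz(w,a,b,.075))[:2] for a,b in zip(u[k],v[k])])
c=pts.mean(0);U,S,V=np.linalg.svd(pts-c);d=V[0]*np.sign(V[0][0]);print('short c',c,np.degrees(np.arctan2(d[1],d[0])))
E
```

```text
deck TL [-84.2 127.   10. ] [-84.9 126.6   8.7]
deck TR [ 83. 127.  10.] [ 85.  126.9   0.6]
fence frontL [-65.9 103.8  40. ] [-65.7 104.   39.4]
fence frontR [ 64.4 103.6  40. ] [ 68.1 100.    9.6]
fbackL [-65.7 119.2  40. ] [-73.1 117.   10. ]
fbackR [ 63.8 119.7  40. ] [ 67.5 117.5   9.1]
bolt [-46.2 111.1  42. ] [-46.5 111.5  42.2]
bolt [ 44.  111.5  42. ] [ 44.3 111.8  42.1]
longline [65.1 31.1 10.5] [64.7 30.7 10.6]
pointer [ 22.7 -11.3  30. ] [ 23.3 -16.9  16.3]
zero? [ 58.  -19.3  10.5] [ 57.9 -18.6  12. ]
noseL [-9.7 58.4 37. ] [-10.4  55.1  23.8]
noseR [ 9.1 58.5 37. ] [ 8.4 55.2 23.7]
handle [ -0.8 -14.4 120. ] [ -0.5 -14.8 120. ]
br outer corner [39.  87.2 75. ] [38.7 87.2 74.9]
short end outer [-9.3 93.6 75. ] [-9.9 93.  71.6]
short end in [-10.4  85.1  75. ] [-16.8  72.7  10.4]
long end out [32.2 18.8 75. ] [35.2 -8.2  9.6]
long end in [24.4 18.8 75. ] [25.7 -7.8 10.7]
in corner [30.7 81.2 75. ] [30.6 80.7 71. ]
long leg c [0.03103098 0.05117947] angle of leg from y_r deg -6.503092718832576
short c [0.00798347 0.08793203] -6.829580426193763
```

```bash
cat >> h.py <<'E'
o=o+Rr@np.array([-.0008,.003])
E
python3 - <<'E'
from h import *
t=load('w1')['obs']['tool_pos'];print('origin',o,rig(t)*1000)
g=unrig([.0323,.0539]);print('grasp',g,'shift',g-t[:2])
g=unrig([.0323,.0339]);print('20mm short in rig y',g,'shift',g-t[:2])
E
```

```text
origin [0.55702191 0.09029689] [ 18.43558713  70.16204672 224.74442434]
grasp [0.60513146 0.13071931] shift [ 0.00780424 -0.01989397]
20mm short in rig y [0.59861019 0.11181235] shift [ 0.00128298 -0.03880093]
```

```bash
python3 -m inch '[{"linear":[0.08,-0.2,-0.2],"twist":-0.113,"gripper":1},{"linear":[0.08,-0.2,-0.4],"twist":-0.113,"gripper":1},{"linear":[0.08,-0.2,-0.4],"twist":-0.113,"gripper":1},{"linear":[0.08,-0.2,-0.4],"twist":-0.113,"gripper":1}]'
python3 - <<'E'
from h import *
w=snap('wrist','w2');print(w['obs']['tool_pos'],w['obs']['ee_rot'])
im=w['image'][100:330,130:370,::-1].astype(float)
im=np.clip(255*(im/255)**0.6,0,255).astype(np.uint8)
cv2.imwrite('pics/w2c.png',cv2.resize(im,None,fx=2.5,fy=2.5,interpolation=cv2.INTER_CUBIC))
q=rig(dep(w))
m=(q[...,2]>.068)&(q[...,2]<.082)&(np.abs(q[...,0])<.08)&(q[...,1]>.0)&(q[...,1]<.11)&(w['depth']>0)
b=np.zeros((384,512,3),np.uint8);b[m]=255
cv2.imwrite('pics/m2.png',cv2.resize(b[100:330,130:370],None,fx=2.5,fy=2.5))
E
```

```text
time: 2.37
tool_pos: [0.6024, 0.1244, 0.1862]
ee_rot: [-3.138, 0.002, 1.116]
wrist_force: [0.3, 0.5, 1.0]
width: 0.0943
[0.60238807 0.12442743 0.18616868] [-3.13844476e+00  2.11490924e-03  1.11591628e+00]
```

View pics/w2c.png

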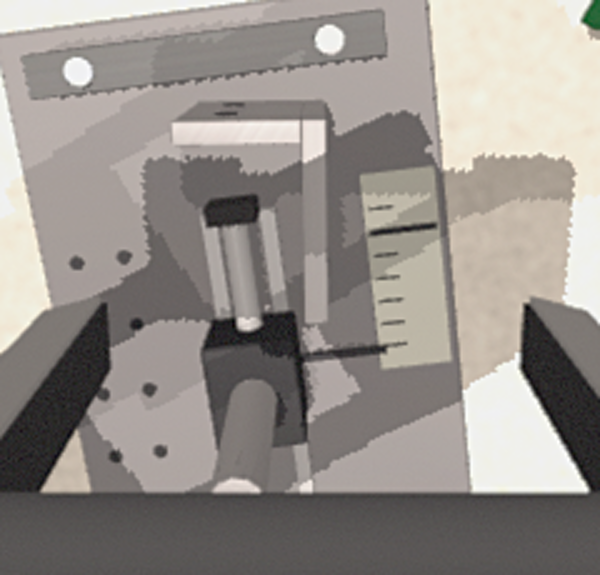

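View pics/m2.png

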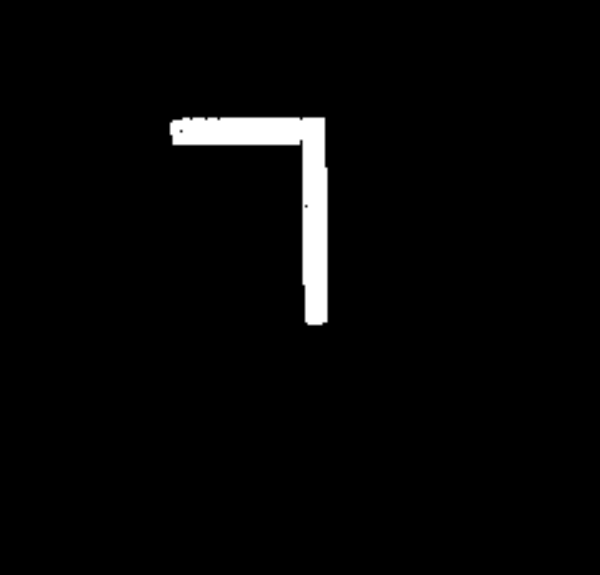

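```bash
python3 - <<'E'
from h import *
ob=robot.get_obs();print(ob['tool_pos'],ob['ee_rot'],ob['qvel'])
w=load('w2');w1=load('w1')
C1=lambda x,y:(150+(x-1)/3,110+(y-1)/3); C=lambda x,y:(130+(x-.75)/2.5,100+(y-.75)/2.5)
def tri(a,b):
    A=[];y=[]
    (c1,d1),(c2,d2)=ray(w1,*a),ray(w,*b)
    M=np.zeros((3,3));r=np.zeros(3)
    for c,d in((c1,d1),(c2,d2)):
        d=d/np.linalg.norm(d);Q=np.eye(3)-np.outer(d,d);M+=Q;r+=Q@c
    return np.linalg.solve(M,r)
for n,a,b,z in [('bolt',(128,89),(78,71),.042),('bolt',(396,89),(329,39),.042),('fenceL',(72,110),(31,98),.04),('fenceR',(455,112),(386,53),.04),
 ('outer corner',(386,178),(326,119),.075),('short end out',(230,157),(173,122),.075),('short end in',(227,184),(174,145),.075),('long end out',(361,384),(327,323),.075),('long end in',(337,384),(304,323),.075),('in corner',(359,197),(302,144),.075),('longline',(440,291),(403,229),.0105)]:
    p=onz(w,*C(*b),z);print(n,'z-plane',np.round(rig(p)*1000,1),'tri',np.round(rig(tri(C1(*a),C(*b)))*1000,1))
E
```

```text
[0.60322765 0.12482706 0.18786912] [-3.14118505e+00  2.79416106e-04  1.11631521e+00] [ 0.00706103 -0.01537375 -0.03525166  0.0013645  -0.00572893  0.00118395]
bolt z-plane [-45.1 108.3  42. ] tri [-45.5 108.1  40.8]
bolt z-plane [ 44.6 108.4  42. ] tri [ 44.7 108.5  42.5]
fenceL z-plane [-64.3 100.9  40. ] tri [-66.2 100.4  34.9]
fenceR z-plane [ 64.2 101.1  40. ] tri [ 63.4 101.9  51.7]
outer corner z-plane [40.4 84.7 75. ] tri [40.1 84.3 73.9]
short end out z-plane [-8.4 89.8 75. ] tri [-9.  89.6 70.6]
short end in z-plane [-9.3 82.4 75. ] tri [-9.5 82.2 74.4]
long end out z-plane [32.5 15.7 75. ] tri [32.7 18.2 81.1]
long end in z-plane [24.7 16.7 75. ] tri [25.1 19.6 83.5]
in corner z-plane [31.8 77.7 75. ] tri [31.7 77.  70.1]
longline z-plane [66.1 28.2 10.5] tri [66.3 27.4  7.8]
```

```bash
python3 -m inch '[{"linear":[0.01,0.05,-0.2],"twist":0,"gripper":1},{"linear":[0.01,0.05,-0.4],"twist":0,"gripper":1},{"linear":[0.01,0.05,-0.6],"twist":0,"gripper":1},{"linear":[0.01,0.05,-0.6],"twist":0,"gripper":1},{"linear":[0.01,0.05,-0.6],"twist":0,"gripper":1},{"linear":[0.01,0.05,-0.6],"twist":0,"gripper":1}]'
python3 - <<'E'
from h import *
ob=robot.get_obs();print(rig(ob['tool_pos'])*1000)
E
python3 -m inch '[{"linear":[0,0,-0.15],"twist":0,"gripper":1},{"linear":[0,0,-0.3],"twist":0,"gripper":1},{"linear":[0,0,-0.45],"twist":0,"gripper":1},{"linear":[0,0,-0.56],"twist":0,"gripper":1},{"linear":[0,0,-0.56],"twist":0,"gripper":1},{"linear":[0,0,-0.56],"twist":0,"gripper":1}]'
python3 - <<'E'
from h import *
ob=robot.get_obs();print(rig(ob['tool_pos'])*1000)
w=snap('wrist','w3');snap('scene','s3')
E
```

```text
time: 2.92
tool_pos: [0.6057, 0.1306, 0.13]
ee_rot: [3.139, -0.002, 1.117]
wrist_force: [-0.7, 0.4, 0.3]
width: 0.094
[ 32.89049019  53.9670736  130.03546698]
time: 3.42
tool_pos: [0.6051, 0.1305, 0.0723]
ee_rot: [3.141, -0.0, 1.117]
wrist_force: [0.3, -0.5, -0.1]
width: 0.094
[32.31518709 53.70510708 72.31313441]
```

View pics/w3.png

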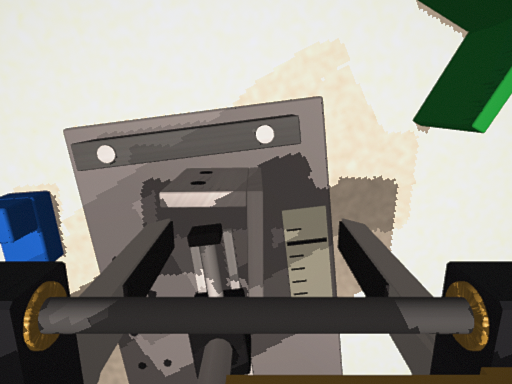

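The long leg's top is at column 254, midway between the fingertips at 172 and 340, so I can close on it.

```bash
python3 -m inch '[{"linear":[0,0,0],"twist":0,"gripper":0},{"linear":[0,0,0],"twist":0,"gripper":0},{"linear":[0,0,0],"twist":0,"gripper":0},{"linear":[0,0,0],"twist":0,"gripper":0},{"linear":[0,0,0],"twist":0,"gripper":0},{"linear":[0,0,0],"twist":0,"gripper":0},{"linear":[0,0,0],"twist":0,"gripper":0},{"linear":[0,0,0],"twist":0,"gripper":0},{"linear":[0,0,0],"twist":0,"gripper":0},{"linear":[0,0,0],"twist":0,"gripper":0}]'
```

```text
time: 4.35
tool_pos: [0.6047, 0.1305, 0.0714]
ee_rot: [3.142, 0.0, 1.117]
wrist_force: [-0.3, -1.3, 0.2]
width: 0.0313
```

```bash
python3 -m inch '[{"linear":[0,0,0],"twist":0,"gripper":0},{"linear":[0,0,0],"twist":0,"gripper":0},{"linear":[0,0,0],"twist":0,"gripper":0},{"linear":[0,0,0],"twist":0,"gripper":0},{"linear":[0,0,0],"twist":0,"gripper":0},{"linear":[0,0,0],"twist":0,"gripper":0},{"linear":[0,0,0],"twist":0,"gripper":0}]'
python3 -m inch '[{"linear":[0,0,0.15],"twist":0,"gripper":0},{"linear":[0,0,0.3],"twist":0,"gripper":0},{"linear":[0,0,0.45],"twist":0,"gripper":0},{"linear":[0,0,0.6],"twist":0,"gripper":0},{"linear":[0,0,0.6],"twist":0,"gripper":0},{"linear":[0,0,0.6],"twist":0,"gripper":0}]'
python3 - <<'E'
from h import *
snap('scene','s4')
crop(load('s4'),240,150,400,290,5,'s4c')
E
```

```text
time: 4.93
tool_pos: [0.6047, 0.1305, 0.0715]
ee_rot: [3.141, 0.0, 1.117]
wrist_force: [0.5, -0.1, 0.0]
width: 0.0077
time: 5.43
tool_pos: [0.6051, 0.1305, 0.132]
ee_rot: [3.14, -0.001, 1.117]
wrist_force: [-0.1, 0.5, -2.4]
width: 0.0077
```

View pics/s4c.png

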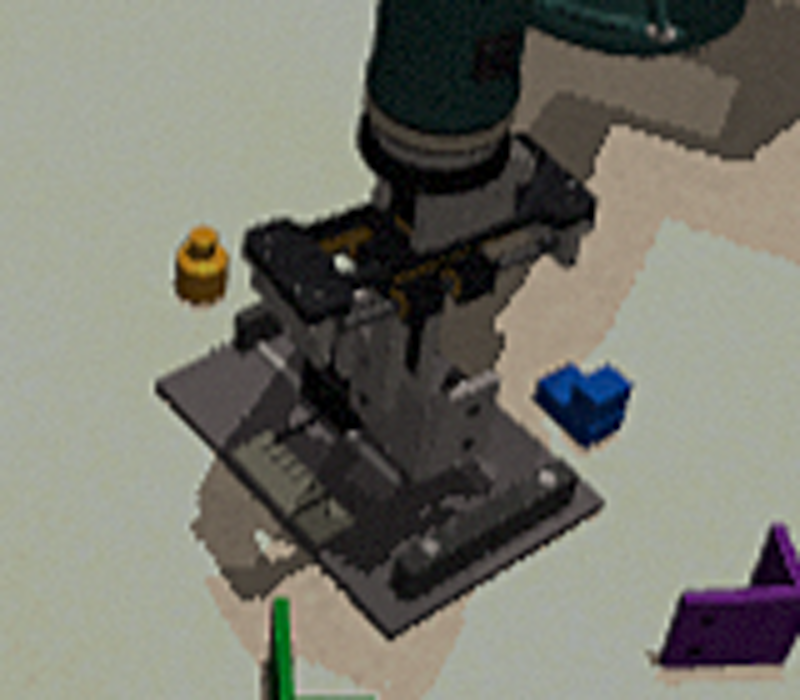

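```bash
python3 -m inch '[{"linear":[-0.02,0.03,0],"twist":0.1,"gripper":0},{"linear":[-0.03,0.06,0],"twist":0.2,"gripper":0},{"linear":[-0.05,0.1,0],"twist":0.3,"gripper":0},{"linear":[-0.06,0.13,0],"twist":0.4,"gripper":0},{"linear":[-0.08,0.16,0],"twist":0.5,"gripper":0},{"linear":[-0.09,0.19,0],"twist":0.6,"gripper":0},{"linear":[-0.1,0.22,0],"twist":0.7,"gripper":0},{"linear":[-0.12,0.25,0],"twist":0.808,"gripper":0}]'
python3 -m inch '[{"linear":[-0.02,0.03,0],"twist":0.1,"gripper":0},{"linear":[-0.03,0.06,0],"twist":0.2,"gripper":0},{"linear":[-0.05,0.1,0],"twist":0.3,"gripper":0},{"linear":[-0.06,0.13,0],"twist":0.4,"gripper":0},{"linear":[-0.08,0.16,0],"twist":0.5,"gripper":0},{"linear":[-0.09,0.19,0],"twist":0.6,"gripper":0},{"linear":[-0.1,0.22,0],"twist":0.7,"gripper":0},{"linear":[-0.11,0.25,0],"twist":0.808,"gripper":0},{"linear":[-0.11,0.25,0],"twist":0.808,"gripper":0},{"linear":[-0.11,0.25,0],"twist":0.808,"gripper":0}]'
python3 - <<'E'
from h import *
o_=robot.get_obs();print(rig(o_['tool_pos'])*1000,np.degrees(o_['ee_rot']),o_['joint_positions'])
w=snap('wrist','w5')
im=np.clip(255*(w['image'][:,:,::-1]/255.)**0.6,0,255).astype(np.uint8)
cv2.imwrite('pics/w5b.png',im)
s=snap('scene','s5');crop(s,240,150,400,290,5,'s5c')
E
```

```text
time: 6.15
tool_pos: [0.5917, 0.1554, 0.1291]
ee_rot: [-3.138, -0.001, 1.968]
wrist_force: [-0.3, -0.3, -1.5]
width: 0.0078
time: 6.98
tool_pos: [0.5809, 0.1804, 0.1298]
ee_rot: [-3.14, -0.002, 2.807]
wrist_force: [-0.1, -0.4, -1.7]
width: 0.0078
[ -6.82526296  92.97026354 129.76119425] [-1.79917232e+02 -1.39490529e-01  1.60819299e+02] [ 2.07936950e-01  2.54895508e-01  1.37226862e+00  2.03589974e-05
  1.51725934e+00 -1.02809587e+00]
```

View pics/w5b.png

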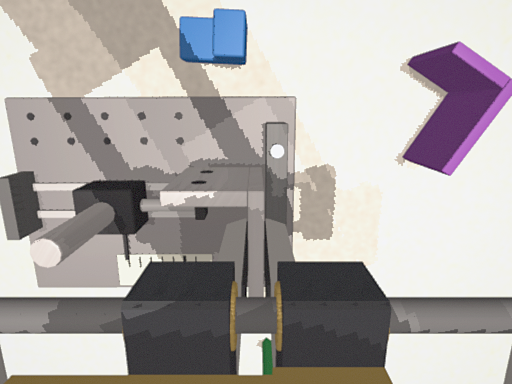

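View pics/s5c.png

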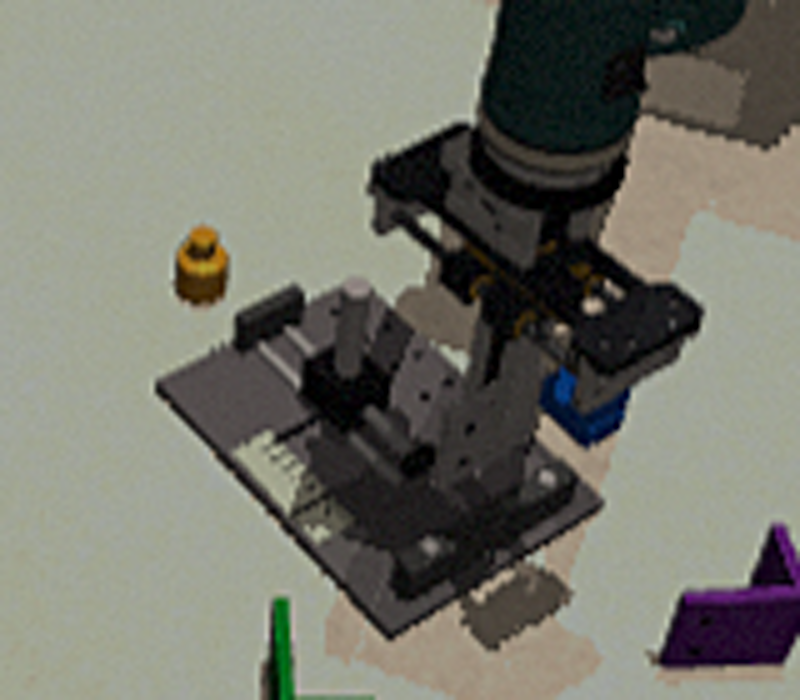

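```bash
python3 - <<'E'
from h import *
w=load('w5')
im=np.clip(255*(w['image'][:,:,::-1]/255.)**0.6,0,255).astype(np.uint8)
cv2.imwrite('pics/w5c.png',cv2.resize(im[100:280,140:310],None,fx=3.3,fy=3.3,interpolation=cv2.INTER_CUBIC))
q=rig(dep(w))
for v in (130,145,160,175): 
  print(v,[ (u,*np.round(q[v,u]*1000).astype(int)) for u in range(258,292,3)])
for v in (200,210,225,235): 
  print(v,[ (u,*np.round(q[v,u]*1000).astype(int)) for u in range(240,275,3)])
E
```

```text
130 [(258, np.int64(-58), np.int64(95), np.int64(10)), (261, np.int64(-58), np.int64(97), np.int64(10)), (264, np.int64(-58), np.int64(100), np.int64(9)), (267, np.int64(-60), np.int64(101), np.int64(40)), (270, np.int64(-60), np.int64(103), np.int64(39)), (273, np.int64(-60), np.int64(105), np.int64(40)), (276, np.int64(-60), np.int64(108), np.int64(40)), (279, np.int64(-60), np.int64(110), np.int64(39)), (282, np.int64(-60), np.int64(112), np.int64(39)), (285, np.int64(-60), np.int64(114), np.int64(39)), (288, np.int64(-58), np.int64(119), np.int64(9)), (291, np.int64(-58), np.int64(122), np.int64(10))]
145 [(258, np.int64(-46), np.int64(95), np.int64(11)), (261, np.int64(-46), np.int64(97), np.int64(11)), (264, np.int64(-46), np.int64(100), np.int64(10)), (267, np.int64(-49), np.int64(101), np.int64(39)), (270, np.int64(-50), np.int64(103), np.int64(41)), (273, np.int64(-50), np.int64(105), np.int64(41)), (276, np.int64(-50), np.int64(108), np.int64(42)), (279, np.int64(-50), np.int64(110), np.int64(42)), (282, np.int64(-49), np.int64(112), np.int64(39)), (285, np.int64(-49), np.i
[... 3105 characters left out ...]
p.int64(100), np.int64(119)), (273, np.int64(-16), np.int64(102), np.int64(118))]
235 [(240, np.int64(-16), np.int64(85), np.int64(133)), (243, np.int64(-15), np.int64(87), np.int64(132)), (246, np.int64(-14), np.int64(88), np.int64(129)), (249, np.int64(-15), np.int64(90), np.int64(132)), (252, np.int64(-16), np.int64(91), np.int64(132)), (255, np.int64(-16), np.int64(92), np.int64(133)), (258, np.int64(-16), np.int64(94), np.int64(134)), (261, np.int64(-16), np.int64(95), np.int64(133)), (264, np.int64(-14), np.int64(97), np.int64(129)), (267, np.int64(-16), np.int64(98), np.int64(132)), (270, np.int64(-16), np.int64(100), np.int64(133)), (273, np.int64(-15), np.int64(101), np.int64(132))]
```

View pics/w5c.png

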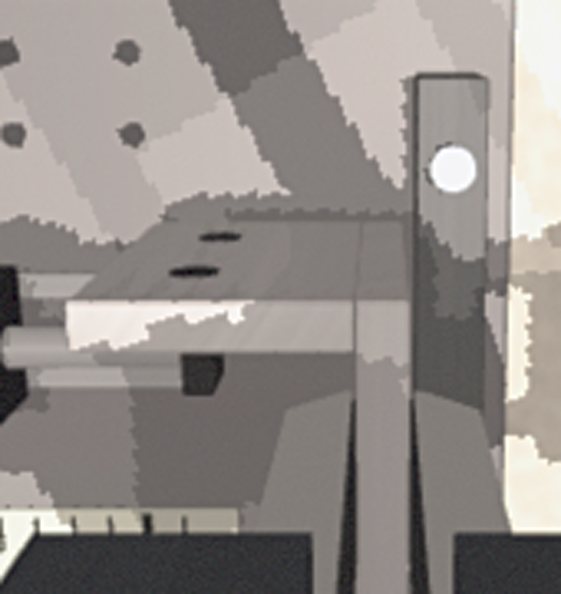

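```bash
python3 -m inch '[{"linear":[0,0,-0.15],"twist":0,"gripper":0},{"linear":[0,0,-0.3],"twist":0,"gripper":0},{"linear":[0,0,-0.4],"twist":0,"gripper":0},{"linear":[0,0,-0.48],"twist":0,"gripper":0},{"linear":[0,0,-0.54],"twist":0,"gripper":0},{"linear":[0,0,-0.58],"twist":0,"gripper":0},{"linear":[0,0,-0.595],"twist":0,"gripper":0},{"linear":[0,0,-0.595],"twist":0,"gripper":0},{"linear":[0,0,-0.595],"twist":0,"gripper":0}]'
python3 -m inch '[{"linear":[0,0,0],"twist":0,"gripper":0},{"linear":[0,0,0],"twist":0,"gripper":0}]'
python3 - <<'E'
from h import *
o_=robot.get_obs();print(rig(o_['tool_pos'])*1000,np.degrees(o_['ee_rot']))
w=snap('wrist','w6')
im=np.clip(255*(w['image'][:,:,::-1]/255.)**0.6,0,255).astype(np.uint8)
cv2.imwrite('pics/w6b.png',im)
s=snap('scene','s6');crop(s,240,150,400,290,5,'s6c')
E
```

```text
time: 7.83
tool_pos: [0.5822, 0.1806, 0.0727]
ee_rot: [3.141, 0.001, 2.809]
wrist_force: [0.4, -0.3, -1.5]
width: 0.0078
time: 8.0
tool_pos: [0.5821, 0.1806, 0.0727]
ee_rot: [3.141, 0.001, 2.809]
wrist_force: [-0.1, 0.1, -1.2]
width: 0.0079
[-5.69650573 93.54226387 72.68440117] [1.79956935e+02 6.50782078e-02 1.60963912e+02]
```

View pics/w6b.png

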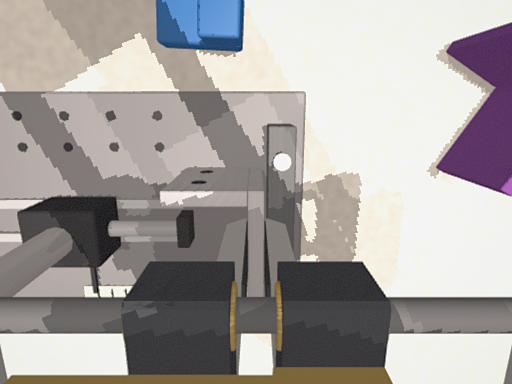

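View pics/s6c.png

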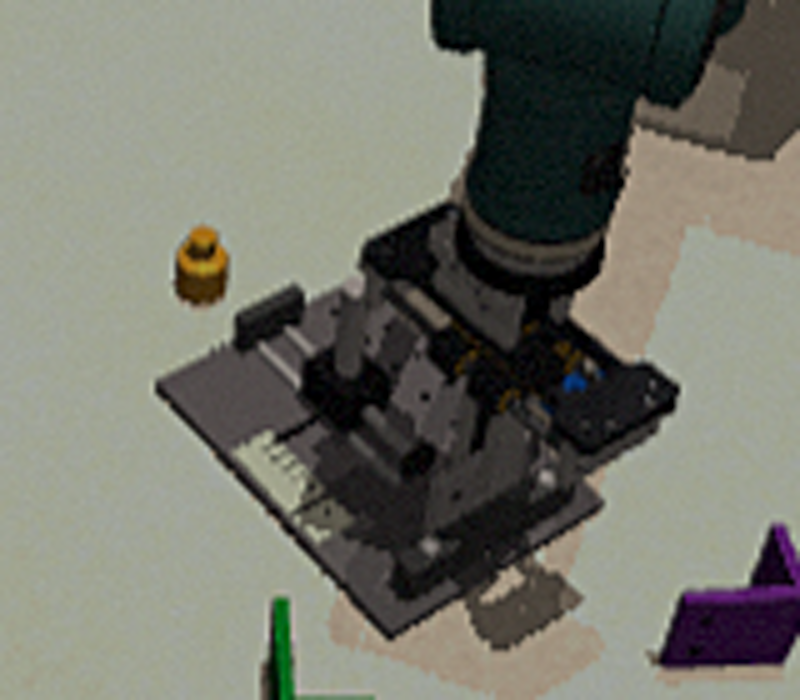

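At 72.7 mm the TCP is about 1 mm above its height at the grasp, and the weight is still on the wrist. I'll lower it the last bit, then release with the jaws only part open.

```bash
python3 -m inch '[{"linear":[0,0,-0.007],"twist":0,"gripper":0},{"linear":[0,0,-0.013],"twist":0,"gripper":0},{"linear":[0,0,-0.013],"twist":0,"gripper":0},{"linear":[0,0,-0.013],"twist":0,"gripper":0}]'
python3 -m inch '[{"linear":[0,0,0],"twist":0,"gripper":0.4},{"linear":[0,0,0],"twist":0,"gripper":0.4},{"linear":[0,0,0],"twist":0,"gripper":0.4},{"linear":[0,0,0],"twist":0,"gripper":0.4},{"linear":[0,0,0],"twist":0,"gripper":0.4},{"linear":[0,0,0],"twist":0,"gripper":0.4},{"linear":[0,0,0],"twist":0,"gripper":0.4}]'
```

```text
time: 8.43
tool_pos: [0.582, 0.1806, 0.0715]
ee_rot: [3.141, 0.001, 2.809]
wrist_force: [-1.0, 0.1, 1.6]
width: 0.0079
time: 9.02
tool_pos: [0.5817, 0.1805, 0.0706]
ee_rot: [-3.142, -0.0, 2.809]
wrist_force: [0.2, -0.2, -0.0]
width: 0.0379
```

```bash
python3 -m inch '[{"linear":[0,0,0.1],"twist":0,"gripper":0.4},{"linear":[0,0,0.3],"twist":0,"gripper":0.4},{"linear":[0,0,0.6],"twist":0,"gripper":0.7},{"linear":[0,0,0.9],"twist":0,"gripper":0.7},{"linear":[0,0,1],"twist":0,"gripper":0.7},{"linear":[0,0,1],"twist":0,"gripper":0.7},{"linear":[0,0,1],"twist":0,"gripper":0.7}]'
python3 - <<'E'
from h import *
o_=robot.get_obs();print(rig(o_['tool_pos'])*1000,np.degrees(o_['ee_rot']))
w=snap('wrist','w7')
im=np.clip(255*(w['image'][:,:,::-1]/255.)**0.6,0,255).astype(np.uint8)
cv2.imwrite('pics/w7b.png',im)
s=snap('scene','s7');crop(s,240,150,400,290,5,'s7c')
E
```

```text
time: 9.6
tool_pos: [0.5818, 0.1805, 0.1709]
ee_rot: [3.141, 0.001, 2.809]
wrist_force: [0.5, 0.4, -0.9]
width: 0.0652
[ -5.97675084  93.38366643 170.8770933 ] [1.79966232e+02 4.67131794e-02 1.60966196e+02]
```

View pics/w7b.png

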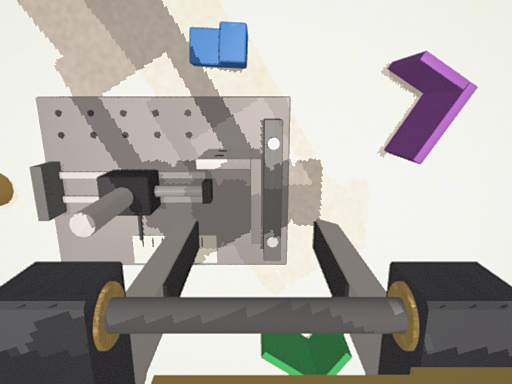

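View pics/s7c.png

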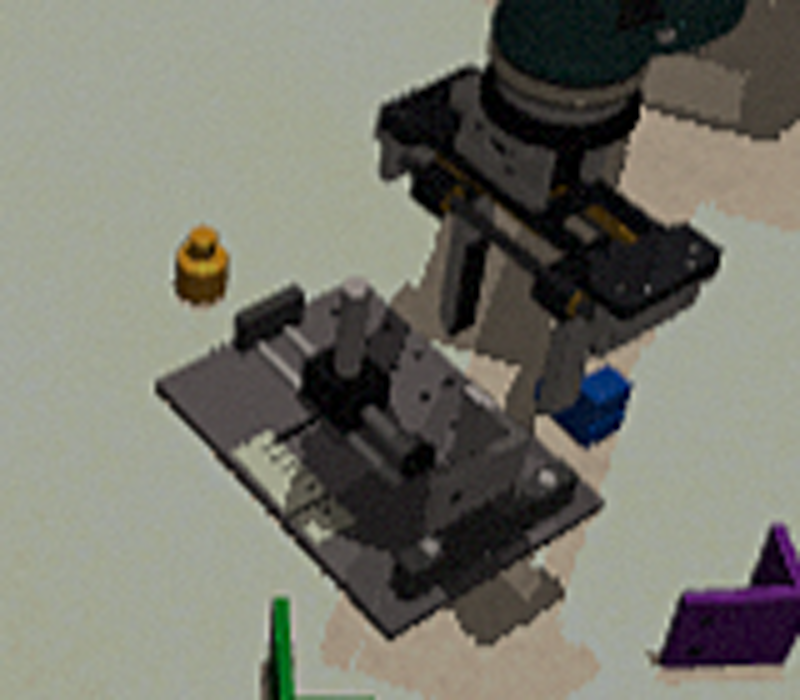

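The bracket stands parallel in front of the fence, with its long leg top near column 256 and its short leg near row 162. The handle top is at (82,225). I'll measure both.

```bash
python3 - <<'E'
from h import *
w=load('w7');q=rig(dep(w))
m=(q[...,2]>.067)&(q[...,2]<.084)&(q[...,1]>.035)&(q[...,1]<.11)&(np.abs(q[...,0])<.06)&(w['depth']>0)
v,u=np.nonzero(m);P=np.array([rig(onz(w,a,b,.075)) for a,b in zip(u,v)])*1000
print(m.sum(),'z',np.median(q[m][:,2]),P.min(0),P.max(0))
k=(P[:,0]>-20)&(P[:,0]<25);c=P[k].mean(0);d=np.linalg.svd(P[k][:,:2]-c[:2])[2][0];print('leg centre',c,'ang',np.degrees(np.arctan(d[1]/d[0])))
# handle top
m=(q[...,2]>.115)&(q[...,2]<.125)&(np.abs(q[...,0])<.03)&(q[...,1]>-.05)&(q[...,1]<.01)
v,u=np.nonzero(m);print('handle top z',np.median(q[m][:,2]));
P=np.array([rig(onz(w,a,b,.12)) for a,b in zip(u,v)])*1000;print(P.min(0),P.max(0),P.mean(0))
(cx,cy),r=cv2.minEnclosingCircle(np.stack([u,v],1).astype(np.float32));print(cx,cy,r,rig(onz(w,cx,cy,.12))*1000)
# by bright top ellipse
mask=((w['image'].min(2)>185)).astype(np.uint8);mask[:205]=0;mask[242:]=0;mask[:,:66]=0;mask[:,100:]=0
n,l,st,ce=cv2.connectedComponentsWithStats(mask);i=1+st[1:,4].argmax();print('bright',st[i],ce[i],rig(onz(w,*ce[i],.12))*1000)
for uv in ((274,144),(273,242)): print('bolt',rig(onz(w,*uv,.042))*1000)
w2=load('w6')
t=w['obs']['tool_pos']
print('shift to handle', unrig([0,-.022])-t[:2])
E
```

```text
1462 z 0.07465604746787483 [-38.57178921  47.52731835  75.        ] [31.7240233  96.77558522 75.        ]
leg centre [ 2.13638053 93.11631409 75.        ] ang 0.002752016914904667
handle top z 0.11954225463064558
[-10.6275066  -29.64988712 120.        ] [  7.45621833 -10.2380091  120.        ] [ -1.41087006 -19.99139743 120.        ]
83.5 223.0 14.637381553649902 [ -1.67760533 -19.9288625  120.        ]
bright [ 70 213  24  24 384] [ 80.421875   225.28645833] [-8.43767332e-02 -2.21574574e+01  1.20000000e+02]
bolt [-44.74580089 108.85963886  42.        ]
bolt [ 44.87827158 109.17690963  42.        ]
shift to handle [-0.03197226 -0.11102651]
```

```bash
python3 -m inch '[{"linear":[-0.08,-0.28,0],"twist":0,"gripper":0.7},{"linear":[-0.16,-0.55,0],"twist":0,"gripper":0.7},{"linear":[-0.24,-0.83,0],"twist":0,"gripper":0.7},{"linear":[-0.29,-1,0],"twist":0,"gripper":0.7},{"linear":[-0.29,-1,0],"twist":0,"gripper":0.7}]'
python3 -m inch '[{"linear":[-0.03,-0.11,0],"twist":0,"gripper":0.7},{"linear":[-0.03,-0.11,0],"twist":0,"gripper":0.7},{"linear":[-0.03,-0.11,0],"twist":0,"gripper":0.7},{"linear":[-0.03,-0.11,0],"twist":0,"gripper":0.7}]'
python3 - <<'E'
from h import *
o_=robot.get_obs();print(rig(o_['tool_pos'])*1000,np.degrees(o_['ee_rot']))
w=snap('wrist','w8')
im=np.clip(255*(w['image'][:,:,::-1]/255.)**0.6,0,255).astype(np.uint8)
cv2.imwrite('pics/w8b.png',im)
E
```

```text
time: 10.12
tool_pos: [0.5508, 0.0775, 0.1682]
ee_rot: [-3.138, -0.004, 2.806]
wrist_force: [0.9, -0.6, -0.4]
width: 0.0661
time: 10.45
tool_pos: [0.5497, 0.0702, 0.1702]
ee_rot: [3.141, -0.001, 2.81]
wrist_force: [-0.1, 0.4, 0.7]
width: 0.0659
[ -0.34464964 -21.35246599 170.23486808] [ 1.79984864e+02 -4.51910810e-02  1.61011595e+02]
```

View pics/w8b.png

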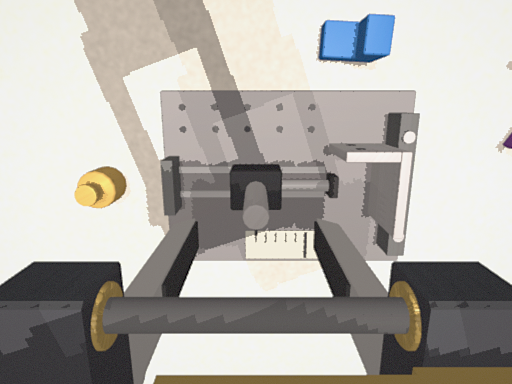

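The handle top at (256,216) is centred between the fingers, and the bracket is still standing. Next I'll go down and grip.

```bash
python3 -m inch '[{"linear":[0,0,-0.2],"twist":0,"gripper":0.7},{"linear":[0,0,-0.4],"twist":0,"gripper":0.7},{"linear":[0,0,-0.6],"twist":0,"gripper":0.7},{"linear":[0,0,-0.73],"twist":0,"gripper":0.7},{"linear":[0,0,-0.73],"twist":0,"gripper":0.7},{"linear":[0,0,-0.73],"twist":0,"gripper":0}]'
python3 -m inch '[{"linear":[0,0,0],"twist":0,"gripper":0},{"linear":[0,0,0],"twist":0,"gripper":0},{"linear":[0,0,0],"twist":0,"gripper":0},{"linear":[0,0,0],"twist":0,"gripper":0},{"linear":[0,0,0],"twist":0,"gripper":0},{"linear":[0,0,0],"twist":0,"gripper":0},{"linear":[0,0,0],"twist":0,"gripper":0},{"linear":[0,0,0],"twist":0,"gripper":0},{"linear":[0,0,0],"twist":0,"gripper":0}]'
python3 -m inch '[{"linear":[0,0,0],"twist":0,"gripper":0},{"linear":[0,0,0],"twist":0,"gripper":0}]'
python3 - <<'E'
from h import *
o_=robot.get_obs();print(rig(o_['tool_pos'])*1000,np.degrees(o_['ee_rot']))
w=snap('wrist','w9')
E
```

```text
time: 11.0
tool_pos: [0.5493, 0.0701, 0.097]
ee_rot: [-3.141, -0.002, 2.81]
wrist_force: [0.3, -0.4, 0.7]
width: 0.0614
time: 11.75
tool_pos: [0.55, 0.07, 0.098]
ee_rot: [3.14, 0.001, 2.81]
wrist_force: [-0.1, 3.3, 1.1]
width: 0.0177
time: 11.92
tool_pos: [0.55, 0.07, 0.098]
ee_rot: [3.14, 0.0, 2.81]
wrist_force: [1.2, 3.0, 1.6]
width: 0.0176
[-3.48438403e-03 -2.15059590e+01  9.79730455e+01] [1.79932832e+02 2.78224424e-02 1.60974284e+02]
```

View pics/w9.png

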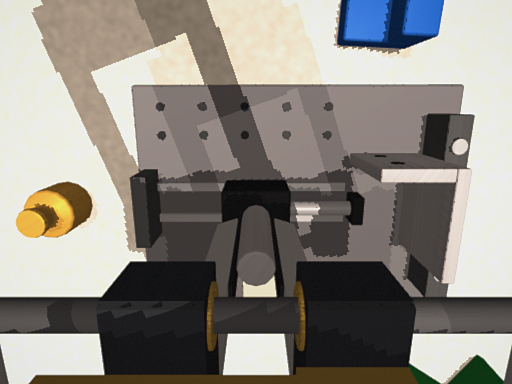

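```bash
python3 -m inch '[{"linear":[0.01,0.04,0],"twist":0,"gripper":0},{"linear":[0.026,0.076,0],"twist":0,"gripper":0},{"linear":[0.039,0.113,0],"twist":0,"gripper":0},{"linear":[0.052,0.151,0],"twist":0,"gripper":0},{"linear":[0.065,0.189,0],"twist":0,"gripper":0},{"linear":[0.078,0.227,0],"twist":0,"gripper":0},{"linear":[0.091,0.265,0],"twist":0,"gripper":0},{"linear":[0.104,0.303,0],"twist":0,"gripper":0},{"linear":[0.111,0.322,0],"twist":0,"gripper":0},{"linear":[0.111,0.322,0],"twist":0,"gripper":0}]'
python3 - <<'E'
from h import *
o_=robot.get_obs();print(rig(o_['tool_pos'])*1000,np.degrees(o_['ee_rot']))
w=snap('wrist','w10')
im=np.clip(255*(w['image'][:,:,::-1]/255.)**0.6,0,255).astype(np.uint8)
cv2.imwrite('pics/w10b.png',im)
E
```

```text
time: 12.8
tool_pos: [0.561, 0.102, 0.098]
ee_rot: [-3.141, 0.0, 2.81]
wrist_force: [-2.0, -4.5, 5.0]
width: 0.0177
[-3.88432264e-02  1.23549275e+01  9.79598477e+01] [-1.79975889e+02  2.16667113e-02  1.60991843e+02]
```

View pics/w10b.png

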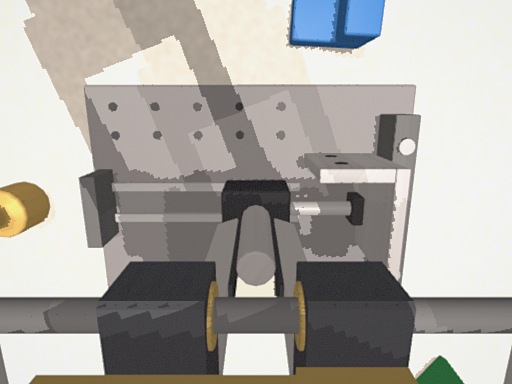

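The slide follows: travel is about 34 mm and the nose has nearly reached the leg. Now the remaining 16 mm, slowly.

```bash
python3 -m inch '[{"linear":[0.007,0.02,0],"twist":0,"gripper":0},{"linear":[0.013,0.038,0],"twist":0,"gripper":0},{"linear":[0.02,0.057,0],"twist":0,"gripper":0},{"linear":[0.026,0.076,0],"twist":0,"gripper":0},{"linear":[0.033,0.095,0],"twist":0,"gripper":0},{"linear":[0.039,0.113,0],"twist":0,"gripper":0},{"linear":[0.046,0.132,0],"twist":0,"gripper":0},{"linear":[0.052,0.151,0],"twist":0,"gripper":0},{"linear":[0.052,0.151,0],"twist":0,"gripper":0},{"linear":[0.052,0.151,0],"twist":0,"gripper":0}]'
python3 - <<'E'
from h import *
o_=robot.get_obs();print(rig(o_['tool_pos'])*1000,np.degrees(o_['ee_rot']),o_['wrist_force'][:2]@Rr)
w=snap('wrist','w11')
im=np.clip(255*(w['image'][:,:,::-1]/255.)**0.6,0,255).astype(np.uint8)
cv2.imwrite('pics/w11b.png',im)
s=snap('scene','s11');crop(s,260,170,380,290,6,'s11c')
t=snap('top','t11');crop(t,135,170,260,270,6,'t11c')
E
```

```text
time: 13.68
tool_pos: [0.5653, 0.1146, 0.0979]
ee_rot: [-3.136, -0.0, 2.809]
wrist_force: [-4.9, -10.3, 6.3]
width: 0.0175
[-5.01815343e-02  2.56674524e+01  9.79412861e+01] [-1.79702293e+02 -2.16825534e-02  1.60925619e+02] [ -1.30430017 -11.31053716]
```

View pics/w11b.png

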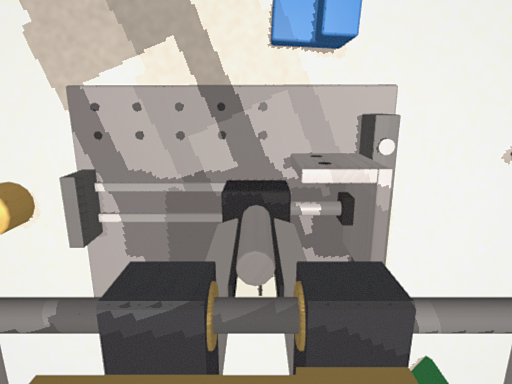

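View pics/s11c.png

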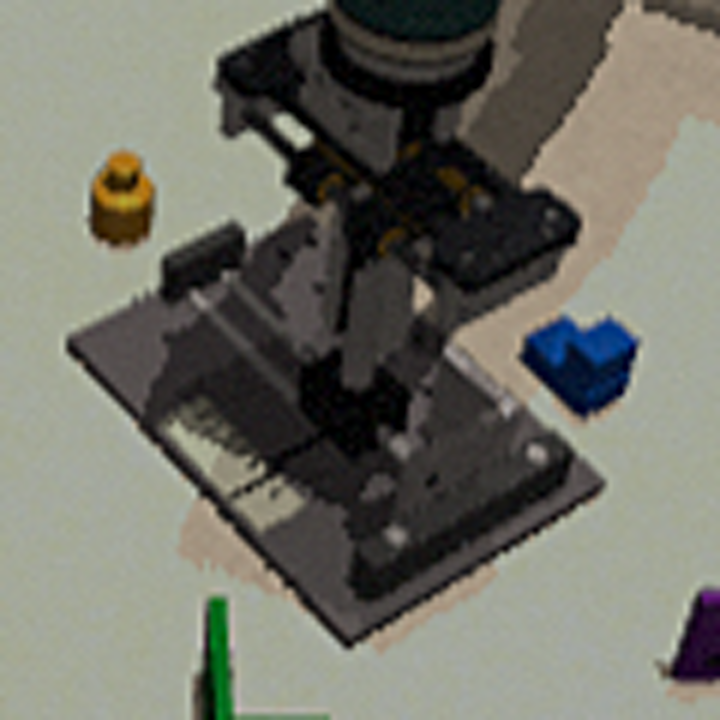

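View pics/t11c.png

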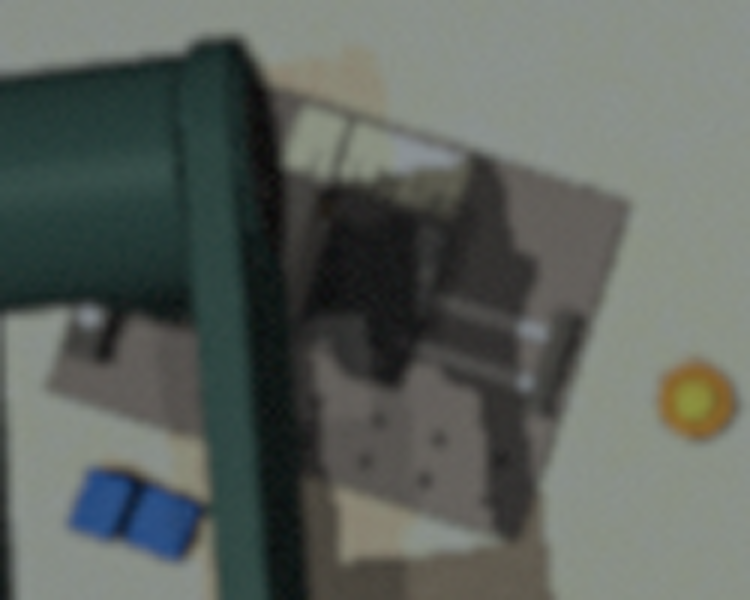

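By the TCP the travel is about 47.5 mm, and the 11.3 N wrist force agrees with that. In the scene crop the pointer is just about on the long line. I'll add 2.7 mm.

```bash
python3 -m inch '[{"linear":[0.004,0.013,0],"twist":0,"gripper":0},{"linear":[0.009,0.026,0],"twist":0,"gripper":0},{"linear":[0.009,0.026,0],"twist":0,"gripper":0},{"linear":[0.009,0.026,0],"twist":0,"gripper":0},{"linear":[0.009,0.026,0],"twist":0,"gripper":0},{"linear":[0.009,0.026,0],"twist":0,"gripper":0},{"linear":[0.009,0.026,0],"twist":0,"gripper":0},{"linear":[0.009,0.026,0],"twist":0,"gripper":0}]'
python3 - <<'E'
from h import *
o_=robot.get_obs();print(rig(o_['tool_pos'])*1000,np.degrees(o_['ee_rot']),o_['wrist_force'][:2]@Rr)
w=snap('wrist','w12');q=rig(dep(w))
s=snap('scene','s12')
im=np.clip(255*(s['image'][215:275,275:365,::-1]/255.)**0.5,0,255).astype(np.uint8)
cv2.imwrite('pics/s12c.png',cv2.resize(im,None,fx=8,fy=8,interpolation=cv2.INTER_CUBIC))
m=(q[...,2]>.067)&(q[...,2]<.084)&(q[...,1]>.06)&(q[...,1]<.115)&(np.abs(q[...,0])<.06)&(w['depth']>0)
v,u=np.nonzero(m);P=np.array([rig(onz(w,a,b,.075)) for a,b in zip(u,v)])*1000
print('bracket',m.sum(),np.median(q[m][:,2]),P.min(0),P.max(0))
k=(P[:,1]>93)&(P[:,0]>-28);c=P[k].mean(0);d=np.linalg.svd(P[k][:,:2]-c[:2])[2][0];print(c,'ang',np.degrees(np.arctan(d[1]/d[0])),P[k].min(0),P[k].max(0))
m=(q[...,2]>.037)&(q[...,2]<.0435)&(q[...,1]>.09)&(q[...,1]<.13)&(w['depth']>0)&(q[...,0]<-.04)
v,u=np.nonzero(m);P=np.array([rig(onz(w,a,b,.04)) for a,b in zip(u,v)])*1000
print('fence',P.min(0),P.max(0))
im=np.clip(255*(w['image'][80:300,200:420,::-1]/255.)**0.6,0,255).astype(np.uint8)
cv2.imwrite('pics/w12c.png',cv2.resize(im,None,fx=2.7,fy=2.7))
E
```

```text
time: 14.5
tool_pos: [0.566, 0.1166, 0.0979]
ee_rot: [-3.135, -0.001, 2.808]
wrist_force: [-6.1, -10.6, 7.0]
width: 0.018
[-6.32261394e-02  2.77600232e+01  9.79413192e+01] [-1.79646026e+02 -3.32946523e-02  1.60897136e+02] [ -2.25355962 -12.03629984]
bracket 2584 0.07448425196604211 [-38.736931    59.25125296  75.        ] [16.90358635 99.85375784 75.        ]
[-5.89295544 96.42128847 75.        ] ang 0.042530406234110786 [-27.56404635  93.00221093  75.        ] [16.8971676  99.85375784 75.        ]
fence [-65.48471416  99.04168788  40.        ] [-40.38057334 115.67388205  40.        ]
```

View pics/s12c.png

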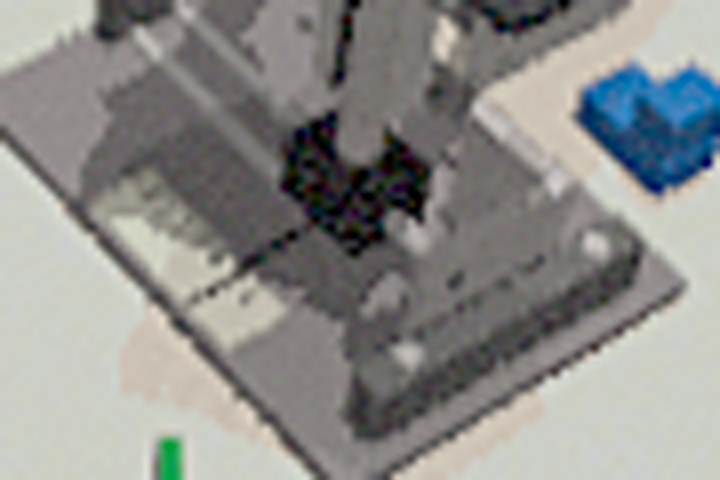

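View pics/w12c.png

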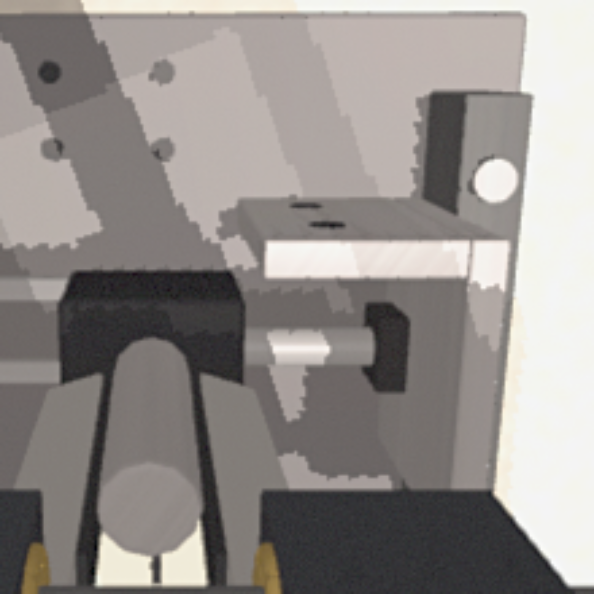

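```bash
python3 - <<'E'
from h import *
o_=robot.get_obs();print(rig(o_['tool_pos'])*1000,o_['wrist_force'],o_['width'],abs(o_['qvel']).max())
print(robot.close_job())
E
```

```text
[-6.09164730e-02  2.77367802e+01  9.79472456e+01] [ -4.87639551 -11.29933171   8.1037861 ] 0.017719551349009422 0.0016934178706809258
the job is handed in; nothing more can be done
None
```

I turned the bracket about 97° and stood it roughly 3–4 mm in front of the fence with its long leg facing it. I let go, then gripped the slide handle and pushed it to the long line. The job was handed in at about 14.6 s with the arm still holding the slide; no verdict is given.

Last checks before handing in:
- **Slide travel:** the tool position gives about 49.3 to 49.9 mm. In the scene picture the pointer lies over the long line.
- **Push force:** the wrist force along the push was about 12 N, near the 13 N expected at 50 mm. That implies roughly 7 N at the nose, but I did not measure the nose force directly.
- **Bracket:** the outer face of the long leg is within about 1 mm of the fence and 0.04° from parallel. Its top stands at 75 mm, so it is upright on the deck. Its middle was about 3.5 mm to the −x side when I let go.
- **Bystanders:** the brass weight and blue block were still in place in the final pictures. I did not measure the binder again, but the arm only passed high above it.

Two checks disagreed slightly:
- **Rig position:** the top camera and wrist camera differed by about 3 mm. I used the wrist camera.
- **Corner heights:** some corner heights worked out from two views scattered by up to 12 mm, because the two wrist positions were close together. The depth readings agreed with the stated heights.

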